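# Probe two sides of a repaired module and hold it up to the inspection camera

## Robot

A 6-joint arm with a two-finger parallel gripper is mounted at the origin on the work surface. World frame = base frame: x ahead of the robot, y to its left, z up, the work surface at z = 0. Lengths are in m, angles in rad, forces in N, time in s.
With the tool pointing down it reaches from about 0.25 to 0.8 m from the base axis. Payload 8.5 kg.
Tool frame: the origin (TCP) lies at the very end of the fingers, on their centre line; the grasp point (between the pads) lies 19 mm behind it (arm.pinch_z is the distance from the TCP to the grasp point, in m); z points along the fingers, y is the line along which they close (so a half turn about z gives the same grasp; the last joint's range is limited). The gripper opens to 85 mm and grips with 20 to 120 N. Pads are 22 mm wide; open, the fingers measure 114 mm over their backs; the gripper's body (76 mm by 85 mm) begins 54 mm behind the grasp point. The pads swing forward as they close: fully open they stand 13 mm farther back than shut.
Start: joints at [-1.248, 0.238, -0.013, 1.319, 0, 1.571], TCP at [0.167, -0.498, 0.231] pointing down, gripper open.
Joint ranges: [-2.66, 2.66], [-1.03, 1.9], [-1.14, 1.46], [-1.82, 2.27], [-1.45, 1.34], [-3.14, 3.14]. Speed limits (rad/s): [2.22, 2.22, 2.79, 3.14, 3.14, 3.14].

## Interface

Orientations are given as a unit quaternion [w, x, y, z].
In Python, from workcell import arm gives the robot as it stands.
- The arm moves only by the tool arm_command, never from a script. Its argument "commands" is a list that holds one entry, the list of rows, each a list of 7 numbers: the shift along the world's x, y, z in cm, then the turn, a rotation vector about the world's x, y, z in rad, then the gripper's target within -1 to 1 (shut at 1, half-way at 0, fully open at -1). In form: [[[x, y, z, rx, ry, rz, gripper], ...]]. A call has 1 to 5 rows; each row shifts and turns the commanded pose from where the row before left it; what a row does not reach is not made up. A row lasts 1/10 s, in which the tool goes at most 50 mm and 8.59 degrees, less where a joint would pass 70% of its speed; a pose out of reach is approached as far as the arm can. A call is refused whole if a number of a shift passes 5 or a number of a turn 0.15, either way. A call with a gripper value outside its range is refused whole. The fingers move at their own pace and stop on an object; the grip force is fixed at half the most. Time passes only in rows, so rows that do not move let the fingers close. It gives the time, the measured TCP pose, the force, the opening and the grip force at its end, in the units of the state.
- arm.sense(): the state, without advancing time (a new reading comes with each control period).
- arm.read_camera(name): name is "side" or "top" or "wrist"; returns a dict with "color" (480x640x3 uint8, red, green, blue), "fx", "fy", "cx", "cy" (pixels), "extrinsics" (4x4, takes a point from world to camera coordinates). Camera axes: x right, y down, z forward; pixel columns grow to the right and rows downward; lengths in m; the calibration is good to about 2 mm. A picture is of the moment at which its call begins. There is no depth.
- arm.hand_in(): hands the job in; it is judged then, once.
Trained networks look in the newest picture that a camera, given by its name, has taken for a name from the list of things; names that differ only in an ending like _2 or _b are one class to them, and where a whole thing is asked for, a point or a joint stands for the part that bears it (a point fixed in the world has none). Each returns a list of dicts, best first, with "confidence" (0 to 1); they miss things now and then, are a little off and sometimes report something else, mostly with a low value. They report only what shows in the picture. A call takes as long as a camera call. They do not tell look-alikes from the thing itself.
- arm.boxes_of(label, camera): "position" ([column, row] in pixels, amid what is visible of it).
- arm.mark_of(label, camera): "position" ([column, row] in pixels: a listed point, or the origin of a listed thing).
The state is a dict: "clock": time; "qpos": joint angles; "joint_vel": joint speeds; "joint_torque": joint torques, N m; "eef_pos": TCP position; "tool_rot": TCP orientation; "ft_force": force on the tool from outside, world axes, zero at the start; "torque": the same for the moment, N m; "grip_width": opening from 0.0 (shut) to 1.0 (fully open); "finger_force": force on a finger pad.
Only numpy, scipy, OpenCV 4.12 (cv2) and the standard library are available. Lean on these libraries where they do the work, as an engineer would, in place of code of your own. Each camera call takes 0.05 s, during which the arm holds its last target. There are 200 camera calls.

## Task

Lift the repaired module out of its holder and press the middle of its blue contact side squarely against the brass plunger of the test probe, at least halfway in, for a moment; then turn it and press the yellow contact side in the same way. Then hold the module up in the air in front of the inspection camera, with the middle of the yellow side on the lens axis 12 cm from the lens, facing squarely into it and with the heat sink uppermost (sideways level, leaning back just as the camera looks down), and finish while still holding it there. Do not bump the camera out of place or push the other bench things about.

Things in the scene. Friction and masses are not known exactly. Their poses are not given: they have to be found in the camera images.
- module: The repaired module: a bright steel can 42 x 42 mm, 22 mm high, with a black heat-sink block upright on its middle, 30 mm along x, 14 mm along y and 32 mm high, so 54 mm in all; about 0.1 to 0.2 kg. Yellow contact side on +x, blue contact side on +y, both with five small copper contacts; the other two sides are bare steel. Origin: centre of its underside; z: up through the heat sink. It starts upright in the holder and can be pinched across the heat sink's 14 mm from above.
- yellow_face (a point): Middle of the module's yellow contact side, 21 mm from the module's axis along its +x, 11 mm above its underside; axes as the module's.
- blue_face (a point): Middle of the module's blue contact side, 21 mm from the module's axis along its +y, 11 mm above its underside; axes as the module's.
- holder: Fixed black plate 110 x 90 mm, 10 mm thick, with two aluminium jaws (60 mm long along x, 10 mm wide, rising 8 mm above the plate) on its y sides, 48 mm apart, open at the ends and above. The module stands loose between them on the plate. Origin: centre of its underside.
- probe: Fixed test probe: steel foot 90 x 100 mm, grey housing 50 (x) x 60 mm (y), top 60 mm above the table. Origin: under the housing, at table height. Its spring plunger comes out of the -x face of the housing, level, 45 mm above the table, and points to the probe's -x.
- plunger_tip (a point): Centre of the flat brass tip of the plunger, a disc 16 mm across, 45 mm above the table and 30 mm in front of the housing when out; moves with the plunger. Its +x is the direction in which the plunger is pushed in (level), z up.
- plunger (a joint): How far the plunger is pressed in, m: 0 out, 0.012 fully in. A spring pushes it back, from 1 N out to 4 N fully in.
- camera: Inspection camera; origin: centre of its front glass. White box 60 x 46 x 46 mm with a black lens barrel 36 mm across, on a steel column (20 mm across, 374 mm high), about 23 to 31 cm above the table. The camera looks along its -x, 0.5 rad (29 degrees) below level; y is level, +x points back into the camera. The column stands 115 mm behind the lens (level distance), on a steel foot 100 x 160 mm that reaches 40 mm before the column and 60 mm behind.
- focus (a point): Point in the air on the lens axis, 120 mm in front of the lens, about 17 to 25 cm above the table; axes as the camera's. The middle of the yellow side belongs here; the module shown correctly has its x, y, z axes along this point's x, y, z.
- tip_cleaner: Black soldering-tip cleaner with copper-coloured wool, 110 x 75 mm, 66 mm high; leave alone. Origin: centre of its underside.
- flux_tube: Pale green flux tube with a white cap, lying, 120 mm long along x, 30 mm wide, 18 mm high; leave alone.
- pliers: Pliers with blue handles, lying, 155 mm long along x, 56 mm wide, 12 mm high; leave alone.
- spare: Small plain aluminium can with a paper label, 30 x 45 x 18 mm, with a short brass stub; leave alone. Origin: centre of its underside.
Not all that is in view belongs to the job. Several things have the shape of the module; the one meant has the colours described above. Of the things that look like the probe, take the one that is farthest to the robot's right at the start.

How it is judged:
By the outcome, as a careful person would: the job done as asked, in the order asked, and still so for the second after the job is handed in, while the arm keeps its last pose, push and grip.
It also fails if it takes over 64 s, if anything falls off the work surface, if the arm or the gripper's body presses on something with over 40 N, if the wrist force passes 120 N, or if a joint passes its speed limit or range.

## Working session

There is one attempt and no reset: what is moved stays moved. The work goes in short steps, Python scripts to look and compute and a tool call to move; the robot and the scene stay as the last step left them, time stands still between calls to the robot, and variables do not carry over. Pictures are saved under pics/ and viewed, at most 10 in all, crops included, and the job is handed in when it is done.

Besides the shell and the picture viewer there is one more tool, called as name([rows], argument=value, ...), one row to a line, values as JSON. arm_command: Moves the arm, as the interface text tells. Its arguments: {"type":"object","properties":{"commands":{"type":"array"}},"required":["commands"]}

```bash
mkdir -p pics; ls; cat > h.py <<'E'
import numpy as np, cv2
from workcell import arm
from scipy.spatial.transform import Rotation as R
np.set_printoptions(precision=4,suppress=True)
def shot(cam,name=None):
    d=arm.read_camera(cam)
    if name: cv2.imwrite(f'pics/{name}.png',d['color'][:,:,::-1])
    return d
def proj(d,p):
    E=np.array(d['extrinsics']); q=E[:3,:3]@np.asarray(p)+E[:3,3]
    return np.array([d['fx']*q[0]/q[2]+d['cx'],d['fy']*q[1]/q[2]+d['cy']])
def ray(d,uv):
    E=np.array(d['extrinsics']); r=E[:3,:3].T@np.array([(uv[0]-d['cx'])/d['fx'],(uv[1]-d['cy'])/d['fy'],1])
    return -E[:3,:3].T@E[:3,3], r/np.linalg.norm(r)
def atz(d,uv,z):
    o,r=ray(d,uv); return o+r*(z-o[2])/r[2]
def tri(obs):
    A=np.zeros((3,3));b=np.zeros(3)
    for d,uv in obs:
        o,r=ray(d,uv);P=np.eye(3)-np.outer(r,r);A+=P;b+=P@o
    return np.linalg.solve(A,b)
E
cat > a.py <<'E'
from h import *
D={c:shot(c,c+'0') for c in ('top','side')}
for c,d in D.items():
    print(c,d['fx'],d['cx'],d['cy'],np.array(d['extrinsics']).round(3).tolist())
    for l in ('module','yellow_face','blue_face','holder','probe','plunger_tip','camera','tip_cleaner','spare','flux_tube','pliers'):
        print(l,[(np.round(m['position']).tolist(),round(m['confidence'],2)) for m in arm.mark_of(l,c)])
cv2.imwrite('pics/both.png',cv2.resize(np.vstack([D['top']['color'],D['side']['color']])[:,:,::-1],(400,600)))
print(arm.sense())
E
python3 a.py
```

```text
pics
top 447.1393561223683 317.4794483518362 241.2447140054386 [[0.024, -1.0, 0.002, 0.066], [-0.986, -0.024, -0.162, 0.553], [0.162, 0.002, -0.987, 1.136], [0.0, 0.0, 0.0, 1.0]]
module [([364.0, 271.0], 0.57), ([361.0, 232.0], 0.49)]
yellow_face [([450.0, 230.0], 0.69), ([362.0, 264.0], 0.55), ([362.0, 227.0], 0.54)]
blue_face [([357.0, 229.0], 0.76), ([353.0, 272.0], 0.54)]
holder [([357.0, 276.0], 0.93)]
probe [([227.0, 255.0], 0.88)]
plunger_tip [([241.0, 257.0], 0.6), ([190.0, 319.0], 0.54)]
camera [([406.0, 163.0], 0.74)]
tip_cleaner [([292.0, 195.0], 0.62)]
spare [([286.0, 301.0], 0.46)]
flux_tube [([452.0, 226.0], 0.6), ([406.0, 161.0], 0.43)]
pliers [([445.0, 314.0], 0.9), ([286.0, 300.0], 0.68)]
side 514.2466725033571 313.12126691815973 240.10404280723566 [[-0.649, -0.761, 0.016, 0.416], [-0.468, 0.381, -0.797, 0.363], [0.6, -0.525, -0.603, 0.889], [0.0, 0.0, 0.0, 1.0]]
module [([340.0, 270.0], 0.9), ([371.0, 291.0], 0.57)]
yellow_face [([336.0, 264.0], 0.83), ([367.0, 286.0], 0.77)]
blue_face [([369.0, 291.0], 0.81), ([332.0, 268.0], 0.59)]
holder [([376.0, 295.0], 0.85)]
probe [([218.0, 461.0], 0.94), ([229.0, 367.0], 0.7)]
plunger_tip [([248.0, 343.0], 0.61), ([237.0, 435.0], 0.57)]
camera [([329.0, 158.0], 0.86), ([396.0, 229.0], 0.44)]
tip_cleaner [([250.0, 281.0], 0.75)]
spare [([329.0, 355.0], 0.87)]
flux_tube [([399.0, 230.0], 0.87)]
pliers [([465.0, 275.0], 0.62)]
{'clock': 1.2, 'qpos': array([-1.248 ,  0.2381, -0.0135,  1.3192,  0.    ,  1.5708]), 'joint_vel': array([-0.0013, -0.0002,  0.0008, -0.0001,  0.0008,  0.0002]), 'joint_torque': array([ -0.0001, -53.859 ,  34.6694,   0.0032,   0.0001,   0.    ]), 'eef_pos': array([ 0.1665, -0.4978,  0.2313]), 'tool_rot': array([-0.    ,  0.987 ,  0.1607,  0.    ]), 'ft_force': array([ 0.1312, -0.8515, -0.3803]), 'torque': array([-0.015 , -0.0513, -0.0007]), 'finger_force': 0.0, 'grip_width': 1.0013500659371337}
```

View pics/top0.png

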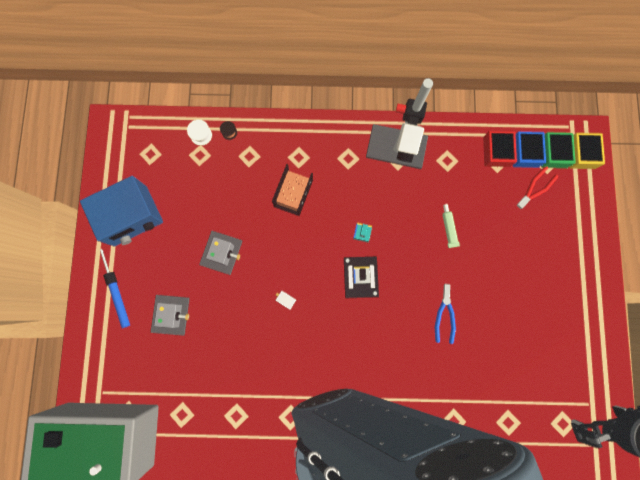

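View pics/side0.png

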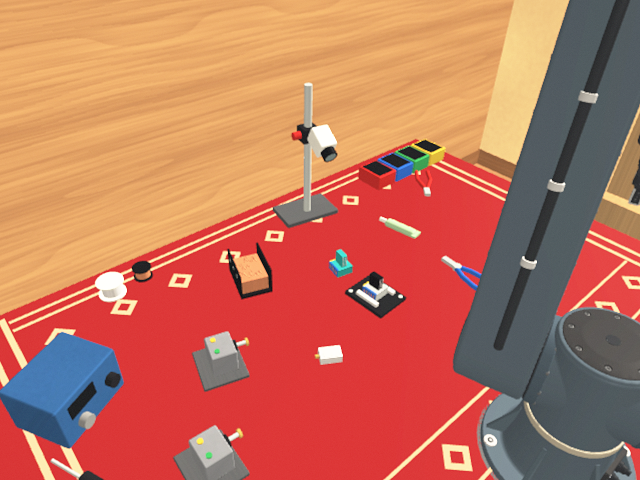

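The top view shows the holder at (362,275) with the steel module, blue to the left and yellow upward. A teal look-alike stands at (363,232). The right-hand probe is at (222,254) with its plunger pointing right, and the camera is at (406,150).

```bash
cat > b.py <<'E'
from h import *
D={c:shot(c) for c in ('top','side')}
P={'holder':((357,276),(376,295)),'module':((364,271),(371,291)),'yellow':((362,264),(367,286)),'blue':((353,272),(369,291)),'probe':((227,255),(229,367)),'tip':((241,257),(248,343)),'camera':((406,163),(329,158)),'cleaner':((292,195),(250,281)),'decoy':((361,232),(340,270))}
for k,(a,b) in P.items():
    p=tri([(D['top'],a),(D['side'],b)]); print(k,p,proj(D['top'],p)-a,proj(D['side'],p)-b)
t=D['top']['color'][240:310,320:400];s=D['side']['color'][125:325,290:410]
cv2.imwrite('pics/c1.png',cv2.resize(np.hstack([cv2.resize(t,(640,560),interpolation=3)[:,:,::-1][:,:],cv2.resize(s,(336,560),interpolation=3)[:,:,::-1]]),(800,459)))
E
python3 b.py
```

```text
holder [ 0.4623 -0.0312  0.0119] [0.8527 1.1085] [-1.6254 -0.2508]
module [ 0.4827 -0.047  -0.0009] [-0.707  -0.8832] [1.3015 0.1816]
yellow [ 0.498  -0.0429  0.0072] [0.1441 0.1813] [-0.2645 -0.04  ]
blue [ 0.4724 -0.0188  0.0242] [0.629  0.8055] [-1.1845 -0.1847]
probe [ 0.5168  0.3279 -0.0117] [-0.0671 -0.068 ] [0.1279 0.027 ]
tip [0.5078 0.2824 0.0342] [-0.5527 -0.5735] [1.0363 0.214 ]
camera [ 0.7134 -0.1154  0.228 ] [-1.9154 -2.1509] [2.7005 0.47  ]
cleaner [0.6886 0.1545 0.0026] [-0.3873 -0.4091] [0.6445 0.1453]
decoy [ 0.5876 -0.0403 -0.0012] [0.1311 0.1575] [-0.2268 -0.0387]
```

arm_command([
  [[2, 4, 0, 0, 0, 0.14, -1], [2, 4, 0, 0, 0, 0.14, -1], [2, 4, 0, 0, 0, 0.14, -1], [2, 4, 0, 0, 0, 0.14, -1], [2, 4, 0, 0, 0, 0.14, -1]],
])

```text
clock: 1.8
eef_pos: [0.2669, -0.2963, 0.2314]
tool_rot: [0.0, 0.871, 0.492, 0.0]
ft_force: [0.4, -1.1, 0.6]
grip_width: 1.001
finger_force: 0.0
```

View pics/c1.png

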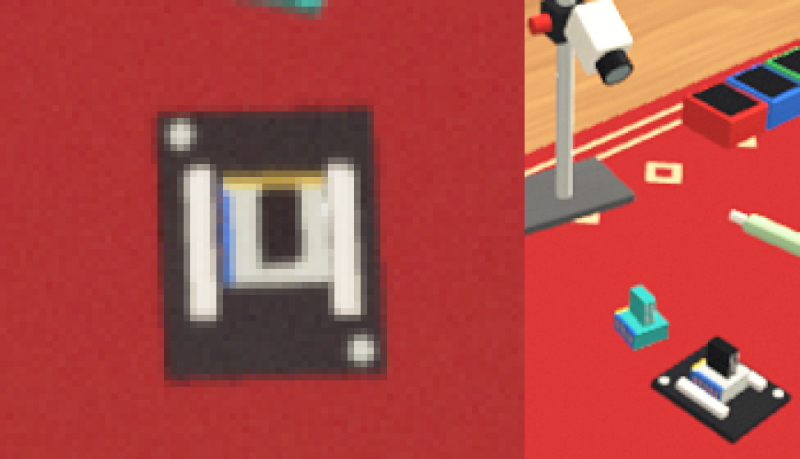

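```bash
python3 -c "
from h import *
s=arm.sense();print(s['clock'],s['qpos'],s['eef_pos'],s['tool_rot'])"
```

```text
1.8 [-0.8377  0.021  -0.2717  1.2776  0.      1.276 ] [ 0.2669 -0.2963  0.2314] [0.0002 0.8708 0.4916 0.0001]
```

The module sits blue to +y and yellow to +x, close to world alignment. I'll rotate the tool to about π yaw, which keeps joint 6 in mid-range, while moving over it.

arm_command([
  [[1.3, 1.7, 0, 0, 0, 0.14, -1], [1.3, 1.7, 0, 0, 0, 0.14, -1], [1.3, 1.7, 0, 0, 0, 0.14, -1], [1.3, 1.7, 0, 0, 0, 0.14, -1], [1.3, 1.7, 0, 0, 0, 0.14, -1]],
])

```text
clock: 2.3
eef_pos: [0.332, -0.2121, 0.2314]
tool_rot: [0.0, 0.649, 0.761, -0.0]
ft_force: [1.1, -0.8, 0.7]
grip_width: 1.0
finger_force: 0.0
```

arm_command([
  [[1.3, 1.7, 0, 0, 0, 0.14, -1], [1.3, 1.7, 0, 0, 0, 0.14, -1], [1.3, 1.7, 0, 0, 0, 0.14, -1], [1.3, 1.7, 0, 0, 0, 0.14, -1], [1.3, 1.7, 0, 0, 0, 0.14, -1]],
])

```text
clock: 2.8
eef_pos: [0.397, -0.1271, 0.2314]
tool_rot: [0.0, 0.349, 0.937, -0.0]
ft_force: [0.1, 0.3, -0.0]
grip_width: 0.997
finger_force: 0.0
```

arm_command([
  [[1.4, 1.7, 0, 0, 0, 0.14, -1], [1.4, 1.7, 0, 0, 0, 0.14, -1], [1.4, 1.7, 0, 0, 0, 0.14, -1], [1.4, 1.7, 0, 0, 0, 0.14, -1], [1.4, 1.7, 0, 0, 0, 0.15, -1]],
])

```text
clock: 3.3
eef_pos: [0.4671, -0.0421, 0.2313]
tool_rot: [0.0, 0.001, 1.0, -0.0]
ft_force: [0.2, -0.5, -0.4]
grip_width: 1.006
finger_force: 0.0
```

```bash
python3 -c "
from h import *
d=shot('wrist','w1');s=arm.sense();print(s['clock'],s['qpos'],s['eef_pos'],s['tool_rot'])
print(d['fx'],np.array(d['extrinsics']))
print(-np.array(d['extrinsics'])[:3,:3].T@np.array(d['extrinsics'])[:3,3])
for l in ('module','yellow_face','blue_face','holder'): print(l,[(np.round(m['position']).tolist(),round(m['confidence'],2)) for m in arm.mark_of(l,'wrist')])
"
```

```text
3.35 [-0.0865  0.1443 -0.1339  1.2913  0.0011 -0.0939] [ 0.469  -0.0404  0.2312] [ 0.0007 -0.0037  1.      0.0005]
346.2376922242332 [[ 0.0025  1.     -0.0005  0.0405]
 [ 0.9533 -0.0023  0.3019 -0.484 ]
 [ 0.3019 -0.0012 -0.9533  0.2393]
 [ 0.      0.      0.      1.    ]]
[ 0.3891 -0.0413  0.3742]
module [([322.0, 295.0], 0.95), ([324.0, 199.0], 0.77)]
yellow_face [([322.0, 220.0], 0.94), ([317.0, 314.0], 0.82), ([321.0, 204.0], 0.4)]
blue_face [([338.0, 302.0], 0.73), ([344.0, 202.0], 0.72), ([517.0, 128.0], 0.25), ([322.0, 201.0], 0.16)]
holder []
```

View pics/w1.png

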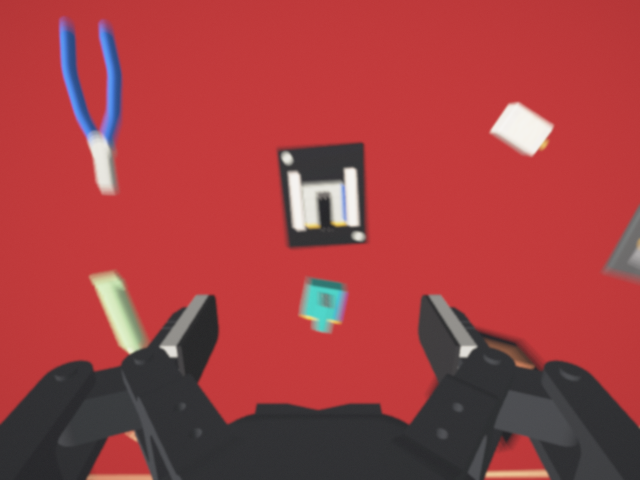

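arm_command([
  [[0, 0, -3, 0, 0, 0, -1], [0, 0, -3, 0, 0, 0, -1], [0, 0, 0, 0, 0, 0, -1], [0, 0, 0, 0, 0, 0, -1]],
])

```text
clock: 3.95
eef_pos: [0.466, -0.0434, 0.1718]
tool_rot: [-0.0, 0.005, 1.0, -0.0]
ft_force: [-0.5, -0.6, -0.3]
grip_width: 1.0
finger_force: 0.0
```

```bash
cat > c.py <<'E'
from h import *
import sys
d=shot('wrist');s=arm.sense();print(s['clock'],s['eef_pos'],s['tool_rot'])
im=d['color'][:,:,::-1].copy()
for l in ('module','yellow_face','blue_face','holder'): print(l,[(np.round(m['position'],1).tolist(),round(m['confidence'],2)) for m in arm.mark_of(l,'wrist')])
c=proj(d,[0.475,-0.042,0.03]).astype(int);x0,y0=max(c[0]-70,0),max(c[1]-55,0)
print('crop',x0,y0)
cr=cv2.resize(im[y0:y0+110,x0:x0+140],None,fx=5,fy=5,interpolation=cv2.INTER_CUBIC)
cv2.imwrite('pics/c2.png',cr)
hsv=cv2.cvtColor(im,cv2.COLOR_BGR2HSV)
for n,lo,hi in (('yel',(20,120,100),(32,255,255)),('blu',(105,120,60),(125,255,255))):
    m=cv2.inRange(hsv,lo,hi);m[:y0]=0;m[y0+110:]=0;m[:,:x0]=0;m[:,x0+140:]=0
    k,lab,st,ce=cv2.connectedComponentsWithStats(m)
    for i in range(1,k):
        if st[i,4]>15:
            ys,xs=np.where(lab==i);print(n,st[i],ce[i],cv2.minAreaRect(np.c_[xs,ys].astype(np.float32)))
E
python3 c.py
```

```text
4.0 [ 0.4668 -0.0433  0.1725] [ 0.0005  0.0052  1.     -0.0001]
module [([325.1, 322.7], 0.89), ([322.3, 215.9], 0.87)]
yellow_face [([320.1, 344.8], 0.8), ([323.2, 238.8], 0.79)]
blue_face [([346.4, 215.5], 0.8), ([340.1, 332.1], 0.67)]
holder []
crop 249 173
yel [303 243  15   5  58] [310.2241 245.4138] ((310.04510498046875, 245.4958953857422), (3.8930368423461914, 14.304647445678711), 84.80557250976562)
yel [334 242  15   4  58] [340.7586 243.5   ] ((341.0, 243.5), (3.0, 14.0), 90.0)
blu [346 198   4  40 108] [347.713  217.4352] ((347.7503662109375, 217.5095977783203), (39.04805374145508, 2.6903185844421387), 87.79740142822266)
```

View pics/c2.png

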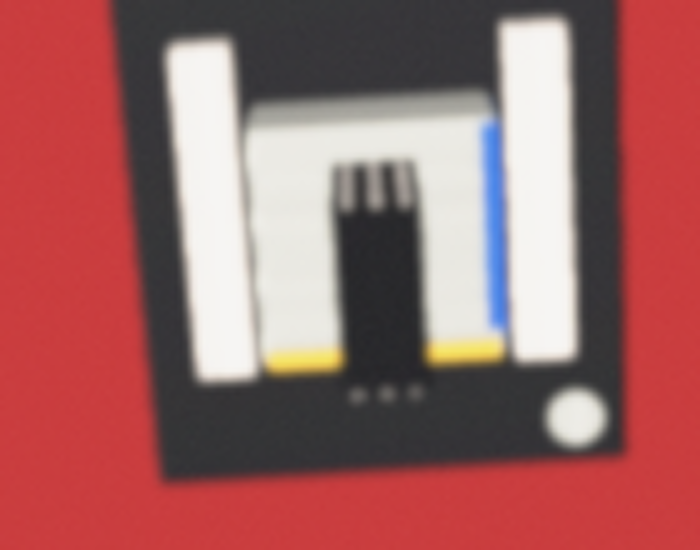

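The crop shows the can top with its corners at about (245,127), (497,120), (505,360) and (264,374). The heat sink is centred and everything is turned by roughly 3°.

```bash
cat > e.py <<'E'
from h import *
d=shot('wrist');s=arm.sense()
pc=[(245,127),(497,120),(506,360),(264,374)]
w=np.array([atz(d,(x/5+249,y/5+173),0.032) for x,y in pc]);print(w)
print('sizes',[np.linalg.norm(w[i]-w[(i+1)%4]) for i in range(4)],'ctr',w.mean(0))
vx=(w[3]+w[2]-w[0]-w[1]);vy=(w[1]+w[2]-w[0]-w[3]);print('yaw',np.arctan2(vx[1],vx[0]),np.arctan2(-vy[0],vy[1]))
pl=[atz(d,(x/5+249,y/5+173),0.010) for x,y in [(112,0),(164,482),(617,0),(627,455)]]
for a,b in ((0,1),(2,3)):v=pl[b]-pl[a];print('plate',np.arctan2(v[1],v[0]))
v=pl[3]-pl[1];print(np.arctan2(-v[0],v[1]),np.linalg.norm(v))
h=np.array([atz(d,(x/5+249,y/5+173),0.064) for x,y in [(345,207),(417,205),(430,385),(343,388)]]);print('sink',h,h.mean(0))
t=R.from_quat(np.roll(s['tool_rot'],-1)).as_matrix();print(t,s['eef_pos'])
E
python3 e.py
```

```text
[[ 0.4497 -0.0591  0.032 ]
 [ 0.4489 -0.0171  0.032 ]
 [ 0.4913 -0.0148  0.032 ]
 [ 0.4936 -0.0569  0.032 ]]
sizes [np.float64(0.04196057142559348), np.float64(0.04249681843098955), np.float64(0.04217624781921731), np.float64(0.043895010290344275)] ctr [ 0.4709 -0.037   0.032 ]
yaw 0.05179787245588903 0.03621320255352384
plate 0.05854318925844527
plate 0.0608077524685623
0.05456781173027974 0.08863661435974758
sink [[ 0.4552 -0.0425  0.064 ]
 [ 0.455  -0.0317  0.064 ]
 [ 0.4838 -0.0296  0.064 ]
 [ 0.4842 -0.043   0.064 ]] [ 0.4695 -0.0367  0.064 ]
[[-1.      0.0091  0.0017]
 [ 0.0091  1.     -0.0003]
 [-0.0017 -0.0003 -1.    ]] [ 0.4671 -0.043   0.1722]
```

arm_command([
  [[0.3, 0.6, -2, 0, 0, 0.06, -1], [0, 0, -3, 0, 0, 0, -1], [0, 0, -3, 0, 0, 0, -1], [0, 0, -3, 0, 0, 0, -1], [0, 0, -2.6, 0, 0, 0, -1]],
])

```text
clock: 4.75
eef_pos: [0.4696, -0.0368, 0.0344]
tool_rot: [0.0, -0.026, 1.0, -0.0]
ft_force: [0.3, -0.7, 0.1]
grip_width: 1.005
finger_force: 0.0
```

arm_command([
  [[0, 0, 0, 0, 0, 0, 0], [0, 0, 0, 0, 0, 0, 1], [0, 0, 0, 0, 0, 0, 1], [0, 0, 0, 0, 0, 0, 1], [0, 0, 0, 0, 0, 0, 1]],
])

```text
clock: 5.25
eef_pos: [0.4703, -0.037, 0.0363]
tool_rot: [0.001, -0.026, 1.0, -0.0]
ft_force: [0.3, -1.0, 8.9]
grip_width: 0.149
finger_force: 62.3
```

arm_command([
  [[0, 0, 0, 0, 0, 0, 1], [0, 0, 0, 0, 0, 0, 1], [0, 0, 0, 0, 0, 0, 1]],
])

```text
clock: 5.55
eef_pos: [0.4704, -0.037, 0.0364]
tool_rot: [0.001, -0.026, 1.0, -0.0]
ft_force: [-1.4, -0.9, 7.0]
grip_width: 0.155
finger_force: 60.5
```

arm_command([
  [[0, 0, 1.5, 0, 0, 0, 1], [0, 0, 3, 0, 0, 0, 1], [0, 0, 3.5, 0, 0, 0, 1], [0, 1, 3.5, 0, 0, 0, 1], [0, 3, 3.5, 0, 0, 0, 1]],
])

```text
clock: 6.05
eef_pos: [0.4693, 0.0022, 0.1869]
tool_rot: [0.0, -0.024, 1.0, -0.0]
ft_force: [1.3, 1.8, -2.6]
grip_width: 0.153
finger_force: 59.2
```

arm_command([
  [[0, 4, 0, 0, 0, 0, 1], [0, 4, 0, 0, 0, 0, 1], [0, 4, 0, 0, 0, 0, 1], [0, 4, 0, 0, 0, 0, 1], [0, 2, 0, 0, 0, 0, 1]],
])

```text
clock: 6.55
eef_pos: [0.4692, 0.1859, 0.1855]
tool_rot: [0.0, -0.027, 1.0, 0.0]
ft_force: [1.1, -0.3, -1.5]
grip_width: 0.154
finger_force: 59.2
```

arm_command([
  [[0, 0, 0, 0, 0, 0, 1], [0, 0, 0, 0, 0, 0, 1]],
])

```text
clock: 6.75
eef_pos: [0.4692, 0.1832, 0.1852]
tool_rot: [-0.0, -0.026, 1.0, -0.0]
ft_force: [-0.4, -0.2, -1.0]
grip_width: 0.153
finger_force: 59.2
```

```bash
cat > f.py <<'E'
from h import *
D={c:shot(c) for c in ('wrist','top','side')};s=arm.sense();print(s['clock'],s['eef_pos'],s['tool_rot'],s['ft_force'])
for c in D:
  for l in ('probe','plunger_tip'): print(c,l,[(np.round(m['position'],1).tolist(),round(m['confidence'],2)) for m in arm.mark_of(l,c)])
c=proj(D['wrist'],[0.514,0.31,0.04]).astype(int);x0,y0=min(max(c[0]-80,0),480),max(c[1]-60,0);print('crop',x0,y0,'x5')
cv2.imwrite('pics/p1.png',cv2.resize(D['wrist']['color'][y0:y0+120,x0:x0+160,::-1],None,fx=5,fy=5,interpolation=2))
E
python3 f.py
```

```text
6.9 [0.4694 0.1822 0.1853] [-0.0001 -0.025   0.9997 -0.0002] [ 0.0029 -0.1733 -1.5242]
wrist probe [([631.5, 89.6], 0.75), ([457.3, 258.6], 0.56)]
wrist plunger_tip [([625.5, 80.5], 0.67), ([433.0, 265.2], 0.62)]
top probe [([179.0, 317.9], 0.77)]
top plunger_tip [([190.4, 318.0], 0.48)]
side probe [([229.3, 364.5], 0.81), ([245.2, 279.5], 0.47)]
side plunger_tip [([249.2, 338.8], 0.59), ([240.9, 432.3], 0.55), ([329.8, 158.6], 0.27), ([300.6, 286.1], 0.16)]
crop 374 212 x5
```

View pics/p1.png

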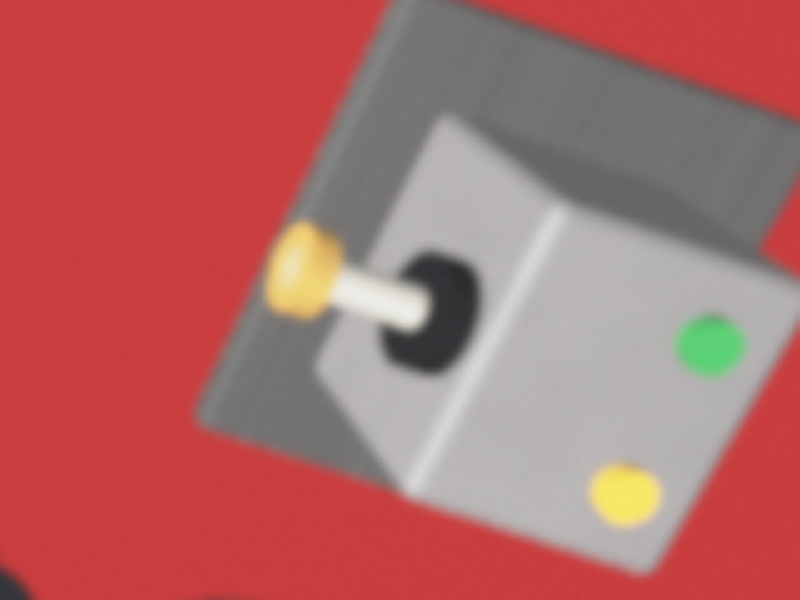

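The crop shows the brass tip at (291,269) and the housing top's front edge running from (562,207) to (409,492), with its far corner at (648,574).

```bash
cat > g.py <<'E'
from h import *
d=shot('wrist')
f=lambda x,y,z:atz(d,(x/5+374,y/5+212),z)
a,b,c=f(562,207,.06),f(409,492,.06),f(648,574,.06)
v=b-a;u=c-b;print(a,b,c,np.linalg.norm(v),np.linalg.norm(u))
# housing: probe x = push direction. front edge a->b
n=np.array([-v[1],v[0],0]);n/=np.linalg.norm(n); u/=np.linalg.norm(u);print('push dir',n,u,np.arctan2(n[1],n[0]),np.arctan2(u[1],u[0]))
ft=[f(*p,0.004) for p in ((395,0),(200,420),(400,490))]
for i,j in((0,1),(1,2)):w=ft[j]-ft[i];print('foot',np.arctan2(w[1],w[0]))
tip=f(291,269,.045);print('tip',tip, 'front dist',(a-tip)@n, 'lateral from edge mid',((a+b)/2-tip)@np.array([-n[1],n[0],0]))
print('pred tip from housing',(a+b)/2-0.03*n)
top=arm.read_camera('side');print(tri([(d,(291/5+374,269/5+212)),(top,(249.2,338.8))]),tri([(d,(291/5+374,269/5+212)),(top,(248,343))]))
E
python3 g.py
```

```text
[0.488  0.3239 0.06  ] [0.5423 0.3077 0.06  ] [0.5565 0.3529 0.06  ] 0.05664041774603832 0.04744438340108997
push dir [0.2862 0.9582 0.    ] [0.2992 0.9542 0.    ] 1.2805409355902972 1.2669649165414125
foot -0.2706565997920705
foot 1.2606492722620786
tip [0.5075 0.2864 0.045 ] front dist 0.03037261394381678 lateral from edge mid 0.0010715558030397867
pred tip from housing [0.5066 0.287  0.06  ]
[0.5044 0.2837 0.0514] [0.5072 0.2869 0.0405]
```

arm_command([
  [[1, 2.3, -2.5, 0, 0, -0.12, 1], [1.05, 2.3, -2.5, 0, 0, -0.12, 1], [0, 0, -2.5, 0, 0, -0.103, 1], [0, 0, -2.5, 0, 0, 0, 1], [0, 0, -2.5, 0, 0, 0, 1]],
])

```text
clock: 7.8
eef_pos: [0.49, 0.2293, 0.0592]
tool_rot: [-0.0, 0.145, 0.989, -0.0]
ft_force: [0.7, -0.0, -2.8]
grip_width: 0.152
finger_force: 59.3
```

arm_command([
  [[0.43, 1.43, 0, 0, 0, 0, 1], [0.43, 1.44, 0, 0, 0, 0, 1], [0, 0, 0, 0, 0, 0, 1], [0, 0, 0, 0, 0, 0, 1]],
])

```text
clock: 8.2
eef_pos: [0.4995, 0.2591, 0.0615]
tool_rot: [0.001, 0.145, 0.989, 0.001]
ft_force: [0.3, -0.5, -2.5]
grip_width: 0.148
finger_force: 59.4
```

```bash
cat > k.py <<'E'
from h import *
D={c:shot(c) for c in ('wrist','top','side')};s=arm.sense();print(s['clock'],s['eef_pos'],s['tool_rot'],s['ft_force'],s['torque'])
for c in D:
  for l in ('module','plunger_tip','blue_face','yellow_face'): print(c,l,[(np.round(m['position'],1).tolist(),round(m['confidence'],2)) for m in arm.mark_of(l,c)])
p=[.505,.28,.05]
o=[]
for c,h,w,k in (('wrist',90,150,4),('side',75,100,6)):
  q=proj(D[c],p).astype(int);x0,y0=q[0]-w//2,q[1]-h//2;print(c,'crop',x0,y0)
  o.append(cv2.resize(D[c]['color'][max(y0,0):y0+h,x0:x0+w,::-1],(600,min(360,300)),interpolation=2))
cv2.imwrite('pics/k%d.png'%int(s['clock']*10),np.vstack(o))
E
python3 k.py
```

```text
8.35 [0.4988 0.2579 0.061 ] [0.0004 0.1453 0.9894 0.0002] [ 0.0023 -0.461  -1.823 ] [-0.0205  0.0229 -0.0125]
wrist module [([316.7, 272.7], 0.8), ([105.0, 138.5], 0.33)]
wrist plunger_tip [([372.7, 280.7], 0.88)]
wrist blue_face [([359.9, 281.0], 0.86)]
wrist yellow_face []
top module [([358.5, 232.7], 0.83)]
top plunger_tip [([406.4, 159.5], 0.43)]
top blue_face [([356.4, 230.2], 0.53)]
top yellow_face [([364.4, 224.4], 0.54)]
side module [([342.1, 273.0], 0.71), ([260.8, 341.2], 0.7)]
side plunger_tip [([247.5, 339.8], 0.58), ([241.6, 433.0], 0.55)]
side blue_face [([254.0, 338.3], 0.65), ([331.6, 272.5], 0.59), ([465.4, 274.2], 0.49)]
side yellow_face [([257.5, 334.8], 0.7), ([337.7, 261.0], 0.65)]
wrist crop 286 242
side crop 200 301
```

```bash
ls pics
```

```text
both.png
c1.png
c2.png
k83.png
p1.png
side0.png
top0.png
w1.png
```

View pics/k83.png

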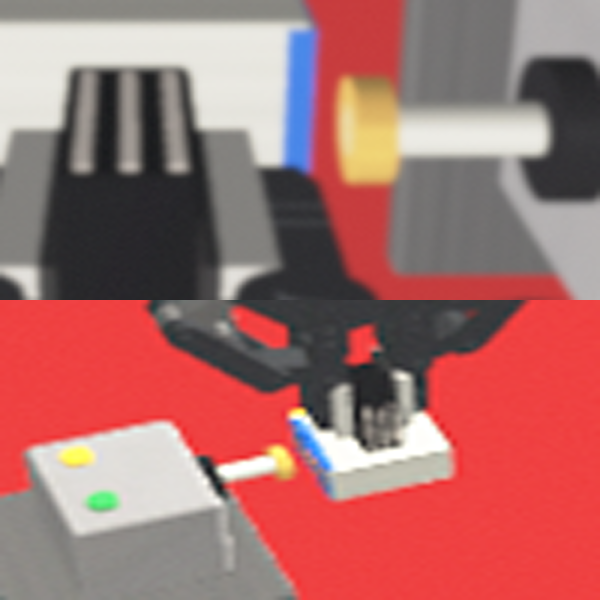

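The blue face is parallel to the brass tip, which is at about (345,130) in the wrist crop and roughly 8 mm away. I'll check the in-hand pose from the visible can corner and heat sink base.

```bash
cat > m.py <<'E'
from h import *
d=shot('wrist');s=arm.sense();e=s['eef_pos'];t=R.from_quat(np.roll(s['tool_rot'],-1)).as_matrix()
yaw=np.arctan2(-t[1,0],-t[0,0]);print('module yaw',yaw,e,'tilt',t[:,2])
f=lambda x,y,z:atz(d,(x/4+286,y/(10/3)+242),z)
M=np.array([[np.cos(yaw),np.sin(yaw),0],[-np.sin(yaw),np.cos(yaw),0],[0,0,1]])
for n,p,z in (('corner',(316,28),.057),('sinkL',(68,70),.057),('sinkR',(190,69),.057),('tipTop',(342,130),.045)):
    w=f(*p,z);print(n,w,'rel TCP in module axes',M@(w-e))
E
python3 m.py
```

```text
module yaw -0.2918510177962992 [0.4986 0.2578 0.0603] tilt [-0.0001 -0.0001 -1.    ]
corner [0.4827 0.285  0.057 ] rel TCP in module axes [-0.0231  0.0214 -0.0033]
sinkL [0.4805 0.2564 0.057 ] rel TCP in module axes [-0.017  -0.0066 -0.0033]
sinkR [0.4843 0.2698 0.057 ] rel TCP in module axes [-0.0171  0.0073 -0.0033]
tipTop [0.5043 0.2844 0.045 ] rel TCP in module axes [-0.0022  0.0271 -0.0153]
```

arm_command([
  [[0.14, 0.48, 0, 0, 0, 0, 1], [0.14, 0.48, 0, 0, 0, 0, 1], [0.06, 0.2, 0, 0, 0, 0, 1], [0, 0, 0, 0, 0, 0, 1], [0, 0, 0, 0, 0, 0, 1]],
])

```text
clock: 9.5
eef_pos: [0.502, 0.2694, 0.0602]
tool_rot: [0.0, 0.145, 0.989, -0.0]
ft_force: [0.2, -2.1, -0.3]
grip_width: 0.149
finger_force: 59.5
```

```bash
cat > fs.py <<'E'
from h import *
n=np.array([.2886,.9574,0])
F=[]
for i in range(4): arm.read_camera('wrist'); s=arm.sense();F.append(np.r_[s['ft_force']@n,s['eef_pos'],s['torque']])
print(s['clock'],np.array(F).mean(0))
E
python3 fs.py
```

```text
9.7 [-1.7763  0.502   0.2692  0.0602 -0.459  -0.0173 -0.0075]
```

arm_command([
  [[0.06, 0.19, 0, 0, 0, 0, 1], [0.07, 0.24, 0, 0, 0, 0, 1], [0, 0, 0, 0, 0, 0, 1], [0, 0, 0, 0, 0, 0, 1], [0, 0, 0, 0, 0, 0, 1]],
])

```text
clock: 10.2
eef_pos: [0.5032, 0.2737, 0.0602]
tool_rot: [-0.0, 0.145, 0.989, -0.0]
ft_force: [-0.0, -3.3, -1.5]
grip_width: 0.15
finger_force: 59.3
```

```bash
python3 fs.py; cat > v.py <<'E'
from h import *
import sys
D={c:shot(c) for c in ('wrist','side')}
p=[.508,.285,.05];o=[]
for c,h,w in (('wrist',75,150),('side',60,100)):
  q=proj(D[c],p).astype(int);x0,y0=q[0]-w//2,q[1]-h//2;print(c,'crop',x0,y0)
  o.append(cv2.resize(D[c]['color'][y0:y0+h,x0:x0+w,::-1],(600,300),interpolation=2))
cv2.imwrite('pics/%s.png'%sys.argv[1],np.vstack(o))
E
python3 v.py pressb
```

```text
10.4 [-2.8063  0.5033  0.2737  0.0602 -0.6522  0.1322 -0.0143]
wrist crop 267 254
side crop 197 308
```

View pics/pressb.png

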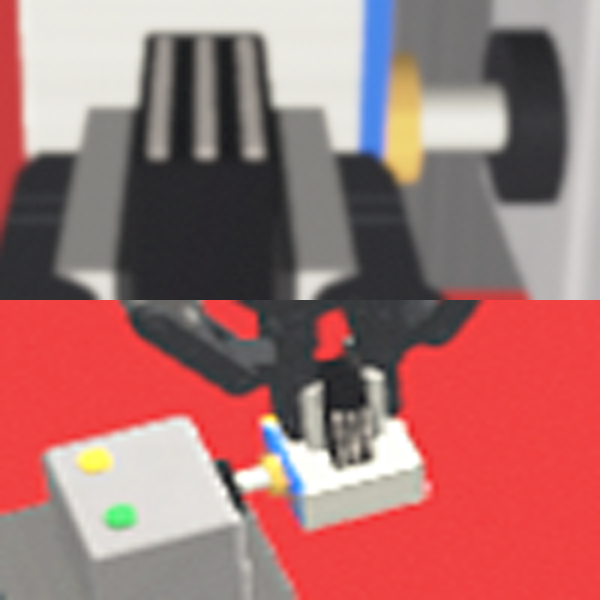

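The blue face is flush on the brass tip (wrist crop (385,120)). The plunger is about 9–10 mm in, judging by travel and visible shaft length. I'll nudge slightly more, hold, back off and turn.

arm_command([
  [[0.02, 0.07, 0, 0, 0, 0, 1], [0, 0, 0, 0, 0, 0, 1], [0, 0, 0, 0, 0, 0, 1], [0, 0, 0, 0, 0, 0, 1], [0, 0, 0, 0, 0, 0, 1]],
])

```text
clock: 11.0
eef_pos: [0.5035, 0.2744, 0.0602]
tool_rot: [-0.0, 0.145, 0.989, -0.0]
ft_force: [-0.7, -3.7, -2.1]
grip_width: 0.155
finger_force: 59.3
```

arm_command([
  [[-0.14, -0.48, 0, 0, 0, 0, 1], [-0.29, -0.96, 0, 0, 0, 0, 1], [-0.29, -0.96, 0, 0, 0, 0, 1], [-0.29, -0.96, 0, 0, 0, 0, 1], [-0.29, -0.96, 0, 0, 0, 0, 1]],
])

```text
clock: 11.5
eef_pos: [0.4904, 0.2304, 0.0605]
tool_rot: [0.0, 0.146, 0.989, 0.0]
ft_force: [-0.1, -0.0, -1.1]
grip_width: 0.152
finger_force: 59.4
```

arm_command([
  [[0, 0, 0, 0, 0, 0.14, 1], [0, 0, 0, 0, 0, 0.14, 1], [0, 0, 0, 0, 0, 0.14, 1], [0, 0, 0, 0, 0, 0.14, 1], [0, 0, 0, 0, 0, 0.14, 1]],
])

```text
clock: 12.0
eef_pos: [0.4905, 0.2307, 0.0605]
tool_rot: [0.0, -0.205, 0.979, 0.0]
ft_force: [0.6, 0.4, -2.4]
grip_width: 0.155
finger_force: 59.4
```

arm_command([
  [[0, 0, 0, 0, 0, 0.14, 1], [0, 0, 0, 0, 0, 0.14, 1], [0, 0, 0, 0, 0, 0.14, 1], [0, 0, 0, 0, 0, 0.14, 1], [0, 0, 0, 0, 0, 0.14, 1]],
])

```text
clock: 12.5
eef_pos: [0.4905, 0.2307, 0.0604]
tool_rot: [0.0, -0.528, 0.849, 0.0]
ft_force: [0.2, -0.1, -1.7]
grip_width: 0.15
finger_force: 59.4
```

arm_command([
  [[0.2, 0.7, 0, 0, 0, 0.14, 1], [0.2, 0.8, 0, 0, 0, 0.031, 1], [0, 0, 0, 0, 0, 0, 1], [0, 0, 0, 0, 0, 0, 1], [0, 0, 0, 0, 0, 0, 1]],
])

```text
clock: 13.0
eef_pos: [0.4943, 0.246, 0.0602]
tool_rot: [-0.0, -0.596, 0.803, -0.0]
ft_force: [0.3, -0.4, -1.9]
grip_width: 0.156
finger_force: 59.4
```

```bash
python3 v.py prey; python3 fs.py; python3 - <<'E'
from h import *
s=arm.sense();t=R.from_quat(np.roll(s['tool_rot'],-1)).as_matrix();print(np.arctan2(-t[1,0],-t[0,0]),t[:,2],s['qpos'])
for c in ('wrist','side'):
  for l in ('module','plunger_tip','yellow_face'): print(c,l,[(np.round(m['position'],1).tolist(),round(m['confidence'],2)) for m in arm.mark_of(l,c)])
E
```

```text
wrist crop 237 321
side crop 197 308
13.3 [-0.2838  0.4945  0.2461  0.0603  0.0093 -0.008   0.0029]
1.278705577278615 [ 0.     -0.0001 -1.    ] [ 0.4619  0.3951 -0.2479  0.9278 -0.0001 -0.8168]
wrist module [([318.5, 272.6], 0.59)]
wrist plunger_tip [([627.5, 457.4], 0.67), ([320.6, 351.1], 0.56)]
wrist yellow_face []
side module [([341.3, 271.7], 0.95), ([265.9, 336.7], 0.64)]
side plunger_tip [([248.9, 337.4], 0.47), ([243.3, 433.1], 0.42)]
side yellow_face [([339.4, 260.3], 0.77)]
```

View pics/prey.png

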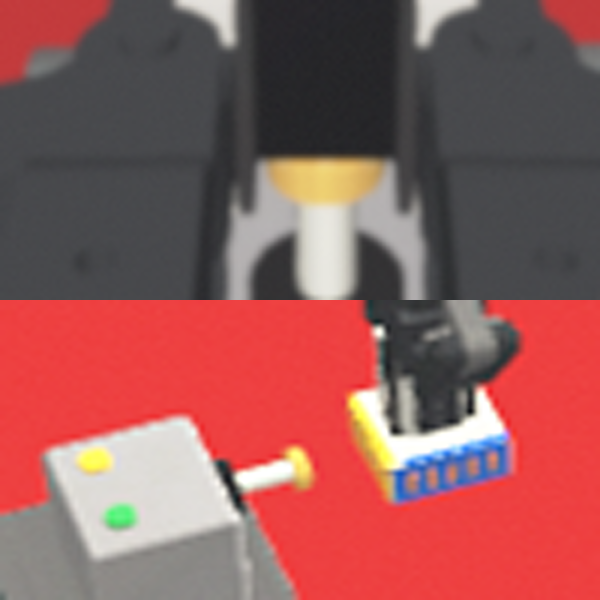

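Yellow now faces the plunger, centred laterally with the tip at crop x≈325 and the sink centre at x≈325.

arm_command([
  [[0.29, 0.96, 0, 0, 0, 0, 1], [0.22, 0.72, 0, 0, 0, 0, 1], [0.14, 0.48, 0, 0, 0, 0, 1], [0.12, 0.38, 0, 0, 0, 0, 1], [0.08, 0.26, 0, 0, 0, 0, 1]],
])

```text
clock: 14.1
eef_pos: [0.503, 0.2744, 0.0601]
tool_rot: [-0.0, -0.597, 0.802, -0.0]
ft_force: [-1.0, -3.3, -0.4]
grip_width: 0.154
finger_force: 59.5
```

arm_command([
  [[0, 0, 0, 0, 0, 0, 1], [0, 0, 0, 0, 0, 0, 1], [0, 0, 0, 0, 0, 0, 1]],
])

```text
clock: 14.4
eef_pos: [0.5029, 0.2739, 0.0602]
tool_rot: [-0.0, -0.597, 0.802, -0.0]
ft_force: [0.4, -2.4, -1.5]
grip_width: 0.153
finger_force: 59.4
```

```bash
python3 fs.py
```

```text
14.6 [-2.6607  0.5029  0.2739  0.0602 -0.6074  0.0217  0.0118]
```

arm_command([
  [[0.03, 0.1, 0, 0, 0, 0, 1], [0, 0, 0, 0, 0, 0, 1], [0, 0, 0, 0, 0, 0, 1], [0, 0, 0, 0, 0, 0, 1], [0, 0, 0, 0, 0, 0, 1]],
])

```text
clock: 15.1
eef_pos: [0.5032, 0.2752, 0.0602]
tool_rot: [-0.0, -0.597, 0.802, -0.0]
ft_force: [-0.8, -2.4, -2.4]
grip_width: 0.154
finger_force: 59.3
```

arm_command([
  [[-0.14, -0.48, 0, 0, 0, 0, 1], [-0.29, -0.96, 0, 0, 0, 0, 1], [-0.58, -1.9, 0, 0, 0, 0, 1], [-0.87, -2.8, 2, 0, 0, -0.14, 1], [0, -3, 4, 0, 0, -0.14, 1]],
])

```text
clock: 15.6
eef_pos: [0.4816, 0.1824, 0.1186]
tool_rot: [-0.003, -0.477, 0.879, 0.001]
ft_force: [1.5, -0.2, -2.0]
grip_width: 0.151
finger_force: 59.4
```

arm_command([
  [[0, -3, 4, 0, 0, -0.14, 1], [0, -3, 4, 0, 0, -0.14, 1], [0, -3, 4, 0, 0, -0.14, 1], [0, -3, 3, 0, 0, -0.14, 1], [0, -3, 0, 0, 0, -0.14, 1]],
])

```text
clock: 16.1
eef_pos: [0.4861, 0.0327, 0.2749]
tool_rot: [0.004, -0.146, 0.989, -0.0]
ft_force: [0.8, 0.5, -3.3]
grip_width: 0.154
finger_force: 59.4
```

arm_command([
  [[0, -3, 0, 0, 0, -0.14, 1], [0, -3, 0, 0, 0, -0.14, 1], [0, -2, 0, 0, 0, -0.14, 1], [0, -2, 0, 0, -0.12, -0.08, 1], [0, 0, 0, 0, -0.12, 0, 1]],
])

```text
clock: 16.6
eef_pos: [0.4854, -0.0683, 0.27]
tool_rot: [0.121, 0.102, 0.987, 0.009]
ft_force: [-0.3, -0.6, -1.3]
grip_width: 0.152
finger_force: 59.4
```

arm_command([
  [[0, 0, 0, 0, -0.12, 0, 1], [0, 0, 0, 0, -0.12, 0, 1], [0, 0, 0, 0, 0, 0, 1], [0, 0, 0, 0, 0, 0, 1], [0, 0, 0, 0, 0, 0, 1]],
])

```text
clock: 17.1
eef_pos: [0.4862, -0.0665, 0.272]
tool_rot: [0.237, 0.098, 0.966, 0.021]
ft_force: [0.8, 0.7, -0.9]
grip_width: 0.152
finger_force: 59.5
```

```bash
cat > q.py <<'E'
from h import *
D={c:shot(c,c+'q') for c in ('wrist','top','side')};s=arm.sense();print(s['clock'],s['eef_pos'],s['qpos'],R.from_quat(np.roll(s['tool_rot'],-1)).as_matrix())
O={}
for c in D:
  for l in ('camera','focus'):
    m=arm.mark_of(l,c);print(c,l,[(np.round(x['position'],1).tolist(),round(x['confidence'],2)) for x in m])
    if l=='camera' and m:O[c]=m[0]['position']
for a in (('wrist','top'),('wrist','side'),('top','side'),('wrist','top','side')):
  try:p=tri([(D[c],O[c]) for c in a]);print(a,p,[proj(D[c],p)-O[c] for c in a])
  except Exception as e:print(e)
E
python3 q.py
```

```text
17.25 [ 0.4861 -0.0663  0.2709] [-0.1859 -0.1734 -0.4709  0.8003  0.0806  0.035 ] [[-0.8692  0.1787  0.4611]
 [ 0.1989  0.98   -0.0048]
 [-0.4528  0.0876 -0.8873]]
wrist camera [([310.8, 400.3], 0.65)]
wrist focus []
top camera [([406.2, 158.2], 0.78)]
top focus []
side camera [([332.2, 157.1], 0.63)]
side focus []
('wrist', 'top') [ 0.7181 -0.1158  0.2333] [array([-3.3102,  0.9462]), array([-1.5437, -0.1155])]
('wrist', 'side') [ 0.7061 -0.1101  0.2369] [array([ 0.1015, -0.3609]), array([ 0.0255, -0.14  ])]
('top', 'side') [ 0.7192 -0.1211  0.2276] [array([0.2808, 0.3272]), array([-0.4013, -0.0775])]
('wrist', 'top', 'side') [ 0.7163 -0.1162  0.2326] [array([-4.1821, -0.3299]), array([-1.3829,  0.7468]), array([-0.9951, -0.8725])]
```

View pics/wristq.png

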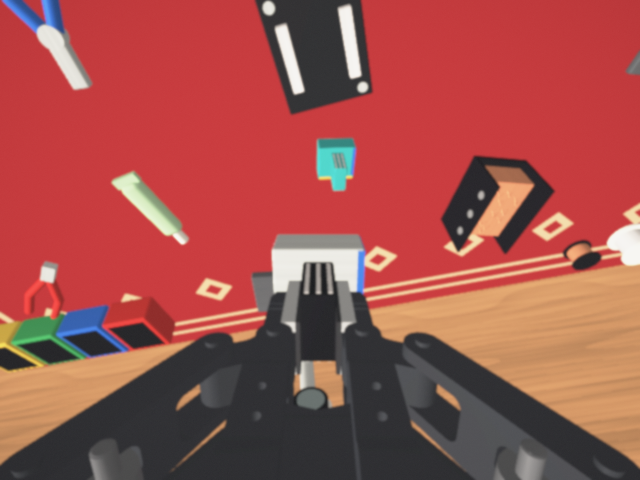

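The lens glass shows at (311,400) through the gripper, and the module is still square in the hand. My picture budget is used up, so I'll measure the camera yaw numerically from the foot and column edges.

```bash
cat > y.py <<'E'
from h import *
D={c:shot(c) for c in ('top','side')}
im=cv2.imread('pics/top0.png').astype(int)
roi=im[110:180,350:440]; mx=roi.max(2);mn=roi.min(2)
m=((mx-mn<25)&(mx>55)&(mx<130)).astype(np.uint8)
k,lab,st,ce=cv2.connectedComponentsWithStats(m);i=1+st[1:,4].argmax();print(st[i])
m=lab==i
def fit(pts):
    w=np.array([atz(D['top'],(x+350,y+110),0.008)[:2] for x,y in pts]);vx,vy,x0,y0=cv2.fitLine(w.astype(np.float32),cv2.DIST_HUBER,0,.001,.001).ravel();return vx,vy,x0,y0
ys,xs=np.where(m);x1,x2,y1,y2=xs.min(),xs.max(),ys.min(),ys.max()
for n,pts in (('front',[(x,ys[xs==x].max()+.5) for x in range(x1+6,x2-5)]),('left',[(xs[ys==y].min()-.5,y) for y in range(y1+12,y2-10)]),('right',[(xs[ys==y].max()+.5,y) for y in range(y1+10,y2-12)]),('back',[(x,ys[xs==x].min()-.5) for x in range(x1+8,x1+30)])):
    f=fit(pts);print(n,f[2:],'ang',np.arctan2(f[1],f[0]))
# side: column edges (bright gray, low saturation) rows 90..120 and 165..200
sd=cv2.imread('pics/side0.png').astype(int)
for r in (90,100,110,165,180,195):
    row=sd[r,295:322];s=row.max(1)-row.min(1);c=np.where(s<30)[0]+295;print(r,c.min() if len(c) else 0,c.max() if len(c) else 0,end='; ')
print()
for nm,img,(r0,r1,c0,c1) in (('top',im,(70,130,410,440)),('side',sd,(75,100,298,320))):
    g=img[r0:r1,c0:c1];mm=((g.max(2)-g.min(2)<25)&(g.max(2)>90));yy,xx=np.where(mm)
    if len(yy): t=yy<=yy.min()+6;print(nm,'topmost',yy.min()+r0,xx[t].mean()+c0,'n',len(yy))
E
python3 y.py
```

```text
[  17   15   60   43 1268]
front (np.float32(0.78575116), np.float32(-0.13711321)) ang 1.376724
left (np.float32(0.8324151), np.float32(-0.05716982)) ang -0.19085397
right (np.float32(0.8435146), np.float32(-0.2191714)) ang -0.16811149
back (np.float32(0.8922389), np.float32(-0.10863787)) ang 1.3748863
90 305 311; 100 305 310; 110 305 310; 165 304 309; 180 304 309; 195 304 321; 
top topmost 79 427.3103448275862 n 351
side topmost 83 307.7073170731707 n 101
```

```bash
cat > z.py <<'E'
from h import *
from scipy.optimize import least_squares
D={c:shot(c) for c in ('wrist','top','side')}
xy=[.7133,-.1142]
O={'wrist':[(310.8,400.3)],'top':[(406.2,158.2),(406,163)],'side':[(332.2,157.1),(329,158)]}
# glass blob in wrist
g=cv2.cvtColor(np.ascontiguousarray(D['wrist']['color'][380:420,285:340]),cv2.COLOR_RGB2HSV)
for c in O:
  for uv in O[c]:
    o,r=ray(D[c],uv); 
    f=lambda p:np.r_[(proj(D[c],[*xy,p[0]])-uv)]
    s=least_squares(f,[.24]);print(c,uv,'z',s.x,'res px',s.fun)
p=tri([(D[c],np.mean(O[c],0)) for c in O]);print(p,[proj(D[c],p)-np.mean(O[c],0) for c in O])
f=lambda p:np.r_[(p[0]-xy[0])/.003,(p[1]-xy[1])/.003]
s=least_squares(lambda p:np.concatenate([f(p)]+[(proj(D[c],p)-np.mean(O[c],0))/2 for c in O],None),[.713,-.114,.235]);L=s.x;print('lens',L,s.fun)
for m in range(3):
  for c in D: pass
psi=-.19;a=.5
X=np.array([np.cos(a)*np.cos(psi),np.cos(a)*np.sin(psi),np.sin(a)]);Y=np.array([-np.sin(psi),np.cos(psi),0]);Z=np.cross(X,Y)
M=np.c_[X,Y,Z];T=np.c_[-X,Y,-Z]
F=L-.12*X
off=np.array([-.001,0,-.026])  # module origin rel TCP in module axes
tcp=F-M@(np.array([.021,0,.011])+off)
st=arm.sense();C=R.from_quat(np.roll(st['tool_rot'],-1)).as_matrix()
rv=(R.from_matrix(T)*R.from_matrix(C).inv()).as_rotvec()
print('focus',F,'tcp',tcp,'now',st['eef_pos'],'d cm',100*(tcp-st['eef_pos']),'rot',rv)
E
python3 z.py
```

```text
wrist (310.8, 400.3) z [0.2318] res px [-2.7433  0.1763]
top (406.2, 158.2) z [0.2489] res px [-0.867  -0.4896]
top (406, 163) z [0.2242] res px [-2.7706 -1.5647]
side (332.2, 157.1) z [0.2323] res px [-0.7907 -0.0335]
side (329, 158) z [0.2295] res px [2.3655 0.1002]
[ 0.7143 -0.1148  0.2311] [array([-3.1547, -0.0583]), array([-2.034 , -0.6155]), array([ 0.6906, -0.3022])]
lens [ 0.7136 -0.1131  0.2319] [ 0.0936  0.3794 -0.7928  0.0849 -1.3628 -0.2167  0.187  -0.1228]
focus [ 0.6102 -0.0932  0.1743] tcp [ 0.5859 -0.0885  0.1779] now [ 0.4845 -0.0661  0.2703] d cm [10.1405 -2.2352 -9.2345] rot [-0.0914 -0.011  -0.0105]
```

arm_command([
  [[2, -0.4, -1.8, -0.03, 0, 0, 1], [2, -0.5, -1.8, -0.03, 0, 0, 1], [2, -0.5, -1.8, -0.031, -0.011, -0.01, 1], [2, -0.4, -1.8, 0, 0, 0, 1], [2.1, -0.4, -2, 0, 0, 0, 1]],
])

```text
clock: 18.3
eef_pos: [0.5863, -0.088, 0.1779]
tool_rot: [0.247, 0.092, 0.965, -0.023]
ft_force: [0.0, 0.2, -0.9]
grip_width: 0.152
finger_force: 59.5
```

arm_command([
  [[0, 0, 0, 0, 0, 0, 1], [0, 0, 0, 0, 0, 0, 1], [0, 0, 0, 0, 0, 0, 1]],
])

```text
clock: 18.6
eef_pos: [0.5853, -0.0881, 0.1789]
tool_rot: [0.246, 0.092, 0.965, -0.023]
ft_force: [0.3, -0.4, -2.3]
grip_width: 0.152
finger_force: 59.3
```

```bash
cat > w.py <<'E'
from h import *
D={c:shot(c) for c in ('wrist','top','side')};s=arm.sense();C=R.from_quat(np.roll(s['tool_rot'],-1)).as_matrix()
psi=-.19;a=.5
X=np.array([np.cos(a)*np.cos(psi),np.cos(a)*np.sin(psi),np.sin(a)]);Y=np.array([-np.sin(psi),np.cos(psi),0]);T=np.c_[-X,Y,-np.cross(X,Y)]
print(s['clock'],s['eef_pos'],'rot left',(R.from_matrix(T)*R.from_matrix(C).inv()).as_rotvec(),s['ft_force'],s['grip_width'])
M=C@np.diag([-1,1,-1])
org=s['eef_pos']+M@[-.001,0,-.026];E={'camera':np.array([.7136,-.1131,.2319]),'module':org,'yellow_face':org+M@[.021,0,.011],'blue_face':org+M@[0,.021,.011]}
O={}
for c in D:
  for l in E:
    m=arm.mark_of(l,c);print(c,l,'pred',proj(D[c],E[l]).round(1),[(np.round(x['position'],1).tolist(),round(x['confidence'],2)) for x in m][:3])
E
python3 w.py
```

```text
18.75 [ 0.5855 -0.0882  0.1794] rot left [-0.0002  0.0014 -0.0001] [ 0.267   0.5109 -2.1678] 0.15287589541166988
wrist camera pred [316.8 485.7] []
wrist module pred [317.3 274.5] [([377.2, 105.8], 0.68), ([319.7, 272.5], 0.56)]
wrist yellow_face pred [317.2 320.3] [([373.4, 133.1], 0.88)]
wrist blue_face pred [359.  283.7] [([358.4, 282.3], 0.9)]
top camera pred [403.4 160.2] [([405.2, 159.9], 0.59)]
top module pred [388.3 217. ] [([391.1, 217.5], 0.75), ([360.6, 232.0], 0.51)]
top yellow_face pred [390.7 209.9] [([391.1, 213.0], 0.69), ([365.5, 225.5], 0.5), ([450.6, 226.9], 0.35)]
top blue_face pred [379.9 216.4] [([224.5, 256.1], 0.67), ([358.2, 227.3], 0.5), ([380.7, 219.7], 0.46)]
side camera pred [331.  157.3] [([329.8, 158.6], 0.82)]
side module pred [356.  207.7] [([339.4, 270.8], 0.9), ([358.1, 208.2], 0.89)]
side yellow_face pred [353.5 197.9] [([337.2, 260.5], 0.67), ([351.5, 195.6], 0.53)]
side blue_face pred [349.9 207.7] [([332.0, 269.7], 0.72), ([350.7, 205.1], 0.7)]
```

```bash
cat > av.py <<'E'
from h import *
L=np.array([.7136,-.1131,.2319]);O={};D={}
for c in ('top','side'):
  r=[]
  for i in range(12):
    D[c]=arm.read_camera(c);q=proj(D[c],L);r+=[m['position'] for m in arm.mark_of('camera',c) if np.hypot(*(np.array(m['position'])-q))<12]
  O[c]=np.median(r,0);print(c,len(r),O[c]-q,np.std(r,0))
p=tri([(D[c],O[c]) for c in O]);print(p,[proj(D[c],p)-O[c] for c in O],arm.sense()['clock'])
E
python3 av.py
```

```text
top 11 [ 2.0069 -0.3552] [1.4759 1.5956]
side 12 [0.7193 0.6125] [1.2606 0.8439]
[ 0.7164 -0.1185  0.2272] [array([-0.0595, -0.0689]), array([0.0849, 0.0161])] 21.75
```

```bash
cat > av2.py <<'E'
from h import *
s=arm.sense();C=R.from_quat(np.roll(s['tool_rot'],-1)).as_matrix();M=C@np.diag([-1,1,-1])
org=np.array([.5858,-.0882,.1786])+M@[-.001,0,-.026];E={'module':org,'yellow_face':org+M@[.021,0,.011],'blue_face':org+M@[0,.021,.011]}
L=np.array([.7136,-.1131,.2319])
for c in ('top','side'):
  r={l:[] for l in E};cam=[]
  for i in range(12):
    d=arm.read_camera(c)
    for l in E: r[l]+=[m['position']-proj(d,E[l]) for m in arm.mark_of(l,c) if np.hypot(*(m['position']-proj(d,E[l])))<9]
    cam+=[m['position']-proj(d,L) for m in arm.mark_of('camera',c) if np.hypot(*(m['position']-proj(d,L)))<12]
  print(c,{l:(len(r[l]),np.mean(r[l],0).round(2) if r[l] else None) for l in r},'cam',len(cam),np.mean(cam,0))
E
python3 av2.py
```

```text
top {'module': (14, array([2.44, 0.54])), 'yellow_face': (9, array([0.62, 2.47])), 'blue_face': (12, array([1.22, 0.67]))} cam 12 [ 1.5819 -0.6802]
side {'module': (12, array([-1.12,  0.8 ])), 'yellow_face': (12, array([-0.12,  0.52])), 'blue_face': (13, array([ 1.81, -1.23]))} cam 11 [0.5465 0.1852]
```

arm_command([
  [[0.2, 0, 0, 0, 0, 0, 1], [0, 0, 0, 0, 0, 0, 1], [0, 0, 0, 0, 0, 0, 1], [0, 0, 0, 0, 0, 0, 1], [0, 0, 0, 0, 0, 0, 1]],
])

```text
clock: 28.25
eef_pos: [0.5875, -0.0881, 0.1782]
tool_rot: [0.246, 0.092, 0.965, -0.023]
ft_force: [0.1, 0.5, -1.8]
grip_width: 0.151
finger_force: 59.3
```

```bash
python3 -c "
from h import *
print(arm.hand_in())"
```

```text
the job is handed in; nothing more can be done
None
```

I pressed the blue side and then the yellow side on the right-hand probe, each an estimated 9–10 mm in. I then handed in at 28 s with the module held at the inspection camera, yellow side to the lens, placed to a few millimetres by estimate; I had no pictures left to check the final pose by eye, and no verdict came back.

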